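# Make up a lamp-driver kit in the nest tray

### The job

Make up one kit in the grey tray, one part to a nest, each standing upright and flat on the nest's floor inside its rim: the complete fan (the one with its rotor) in the square nest, the large domed housing in the large round nest, the round circuit board in the small round nest and the finned heat sink lengthwise in the oblong nest, in any order. Leave the empty fan frame and the small domed housing where they are on the mat. The parts are delicate: set each one down, do not let it drop.

Things in the scene. Friction and masses are not known exactly. Their poses are not given: they have to be found in the camera images.
- fan: Stands on a white mat, top 4 mm above the table; origin at the centre of its underside, z up. The complete cooling fan: black square frame 50 x 50 x 20 mm lying flat, with a rotor (dark hub with a pale disc, grey blades) in its 40 mm round opening. Its x and y axes are square to the sides; grip it across x or across y (50 mm).
- dome_large: Stands on a white mat, top 4 mm above the table; origin at the centre of its underside, z up. The large black domed housing, 54 mm diameter and 60 mm high, flat end down, dome with grey ribs on top. The wall is straight and upright up to 34 mm above its underside.
- circuit_board: Stands on a white mat, top 4 mm above the table; origin at the centre of its underside, z up. The round green circuit board, 40 mm diameter and 5 mm thick, a grey block (transformer, copper band) at its centre, 18 mm along x, 16 mm along y, top 24 mm above the underside: grip the block across y. Capacitors 11 mm high stand 15 mm from the centre at +x and -x.
- heat_sink: Stands on a white mat, top 4 mm above the table; origin at the centre of its underside, z up. The dark metal heat sink: bar 60 mm along its x, 24 mm along its y, 22 mm high, five fins up, running along x. Grip across y (24 mm).
- fan_frame: Stands on a white mat, top 4 mm above the table; origin at the centre of its underside, z up. Look-alike, does not belong in the kit: an empty black fan frame, 50 x 50 x 20 mm, without a rotor, so the mat shows through its 40 mm round opening.
- dome_small: Stands on a white mat, top 4 mm above the table; origin at the centre of its underside, z up. Look-alike, does not belong in the kit: a small black domed housing of the same form and ribs, 38 mm diameter and 42 mm high.
- nest_square: Fixed white nest in the grey kit tray (226 mm square, walls 12 mm high; 4 nests, 104 mm apart, all of one yaw). Origin: centre of its underside, 3 mm above the table; its floor is 3 mm and its rim top 9 mm above the origin; rim 3 mm thick. Square nest, 66 x 66 mm inside, x and y along its sides: for the fan.
- nest_round_large: Fixed white nest in the grey kit tray (226 mm square, walls 12 mm high; 4 nests, 104 mm apart, all of one yaw). Origin: centre of its underside, 3 mm above the table; its floor is 3 mm and its rim top 9 mm above the origin; rim 3 mm thick. Large round nest, 70 mm inside diameter (76 mm outside): for the large dome.
- nest_round_small: Fixed white nest in the grey kit tray (226 mm square, walls 12 mm high; 4 nests, 104 mm apart, all of one yaw). Origin: centre of its underside, 3 mm above the table; its floor is 3 mm and its rim top 9 mm above the origin; rim 3 mm thick. Small round nest, 58 mm inside diameter (64 mm outside): for the circuit board.
- nest_long: Fixed white nest in the grey kit tray (226 mm square, walls 12 mm high; 4 nests, 104 mm apart, all of one yaw). Origin: centre of its underside, 3 mm above the table; its floor is 3 mm and its rim top 9 mm above the origin; rim 3 mm thick. Oblong nest, 76 mm (along its x) by 40 mm (along its y) inside: for the heat sink, lengthwise.
Mind the look-alikes: they are no part of the job. Leave any red look-alike of the nest_long alone.

How it is judged:
By the outcome, as a careful person would: the job done as asked, in the order asked, and still so for the second after the job is handed in, with the robot touching nothing.
It also fails if it takes over 106 s, if anything falls off the work surface, if the arm or the gripper's body presses on something with over 40 N, if the wrist force passes 120 N, or if a joint passes its speed limit or range.

### The arm

A 6-joint arm with a two-finger parallel gripper is mounted at the origin on the work surface. World frame = base frame: x ahead of the robot, y to its left, z up, the work surface at z = 0. Lengths are in m, angles in rad, forces in N, time in s.
With the tool pointing down it reaches from about 0.4 to 0.925 m from the base axis. Payload 3.4 kg.
Tool frame: the origin (TCP) lies midway between the tips of the shut fingers; the grasp point (between the pads) lies 19 mm behind it; z points along the fingers, y is the line along which they close (so a half turn about z gives the same grasp; the last joint's range is limited). The gripper opens to 85 mm and grips with 20 to 120 N. Pads are 22 mm wide; open, the fingers measure 114 mm over their backs; the gripper's body (76 mm by 85 mm) begins 54 mm behind the grasp point. The pads swing forward as they close: fully open they stand 13 mm farther back than shut.
Start: joints at [1.054, 0.307, 1.506, -0, 1.328, -0.073], TCP at [0.246, 0.52, 0.231] pointing down, gripper open.
Joint ranges: [-3.12, 3.12], [-1.05, 2.28], [0.14, 2.33], [-1.42, 4.57], [0.1, 2.73], [-2.68, 2.68]. Speed limits (rad/s): [2.57, 2.57, 3.14, 3.14, 3.14, 3.14].

### API

Orientations are given as a 3x3 rotation matrix whose columns are the frame's x, y, z axes.
In Python, from cell import r, optics gives the robot as it stands. The module is installed in compiled form; this text tells all that it offers.
- The arm moves only by the tool jog_arm, never from a script. Its argument "steps" is a list of rows, each an object with "travel": the shift along the tool's x, y, z in cm, a list of three; "twist": the turn about the tool's z in rad; "grip": the opening, from 0 (shut) to 1 (fully open). In form: [{"travel": [x, y, z], "twist": twist, "grip": grip}, ...]. A call has 1 to 8 rows; each row is the pose to reach, as a shift and turn from the pose commanded when the call began, along the tool's axes at that moment; what a row does not reach only later rows make up. A row lasts 1/8 s, in which the tool goes at most 62.5 mm and 10.7 degrees, less where a joint would pass 70% of its speed; a pose out of reach is approached as far as the arm can. A call with a gripper value outside its range is refused whole. The fingers move at their own pace and stop on an object; "grip_force" is the grip in N (left out, the last holds). Time passes only in rows, so rows that repeat a pose let the fingers close. It gives the time, the measured TCP pose, the force, the opening and the grip force at its end, in the units of the state.
- r.state(): the state, without advancing time (a new reading comes with each control period).
- optics.capture(name): name is "scene" or "top" or "wrist"; returns (picture, depth): 420x560x3 uint8, red, green, blue; 420x560 float32, m along the optical axis (not along the pixel's ray), 0 where there is no reading.
- optics.get_calibration(name): a dict with "camera_matrix" (3x3 intrinsics, pixels), "origin" and "attitude" of the camera in the world; the wrist camera has in their place "T_tool_cam" (4x4, takes a point from camera to tool coordinates, whose origin is the TCP and whose axes are the flange's). Camera axes: x right, y down, z forward; pixel columns grow to the right and rows downward; lengths in m; the calibration is good to about 2 mm. A picture is of the moment at which its call begins: read the wrist's pose just before it. get_calibration takes no time and is no camera call.
- r.job_done(): hands the job in; it is judged then, once.
Trained networks look in the newest picture that a camera, given by its name, has taken for a name from the list of things; names that differ only in an ending like _2 or _b are one class to them, and where a whole thing is asked for, a point or a joint stands for the part that bears it (a point fixed in the world has none). Each returns a list of dicts, best first, with "score" (0 to 1); they miss things now and then, are a little off and sometimes report something else, mostly with a low value. They report only what shows in the picture. A call takes as long as a camera call. They do not tell look-alikes from the thing itself.
- optics.silhouettes(name, camera): "mask" (420x560 bool, what is visible of it).
- optics.mark_of(name, camera): "location" ([x, y, z] in m, in the coordinates of the camera as it stood for that picture, good to about 4 mm: a listed point, or the origin of a listed thing).
The state is a dict: "time_s": time; "q": joint angles; "qvel": joint speeds; "joint_efforts": joint torques, N m; "tcp_pos": TCP position; "tcp_rot": TCP orientation; "force": force on the tool from outside, world axes, zero at the start; "moment": the same for the moment, N m; "grip_width": finger opening in m; "finger_force": force on a finger pad.
Only numpy, scipy, OpenCV 4.12 (cv2) and the standard library are available. Lean on these libraries where they do the work, as an engineer would, in place of code of your own. Each camera call takes 0.05 s, during which the arm holds its last target. There are 200 camera calls.

## Working session

There is one attempt and no reset: what is moved stays moved. The work goes in short steps, Python scripts to look and compute and a tool call to move; the robot and the scene stay as the last step left them, time stands still between calls to the robot, and variables do not carry over. Pictures are saved under pics/ and viewed, at most 14 in all, crops included, and the job is handed in when it is done.

Besides the shell and the picture viewer there is one more tool, called after "Request:" by a JSON object that holds its "op" and its "data", one argument or row to a line. jog_arm: Moves the arm, as the interface text tells. Its arguments: {"type":"object","properties":{"steps":{"type":"array","items":{"type":"object","properties":{"travel":{"type":"array","items":{"type":"number"}},"twist":{"type":"number"},"grip":{"type":"number"}}}},"grip_force":{"type":"number"}},"required":["steps"]}

```bash
mkdir -p pics; cat > h.py <<'E'
import numpy as np, cv2
from cell import r, optics
np.set_printoptions(precision=4, suppress=True)
def cap(n):
    s=r.state(); p,d=optics.capture(n); c=optics.get_calibration(n); K=np.array(c["camera_matrix"])
    if n=="wrist":
        T=np.eye(4);T[:3,:3]=s["tcp_rot"];T[:3,3]=s["tcp_pos"];T=T@np.array(c["T_tool_cam"])
    else:
        T=np.eye(4);T[:3,:3]=c["attitude"];T[:3,3]=c["origin"]
    return p,d,K,T
def cloud(d,K,T):
    v,u=np.mgrid[:d.shape[0],:d.shape[1]]
    P=np.stack([(u-K[0,2])/K[0,0]*d,(v-K[1,2])/K[1,1]*d,d],-1)
    W=P@T[:3,:3].T+T[:3,3]; W[d==0]=np.nan
    return W
def save(p,n): cv2.imwrite("pics/"+n,p[...,::-1])
def proj(X,K,T):
    c=T[:3,:3].T@(np.array(X)-T[:3,3]); q=K@c; return q[:2]/q[2]
E
python3 - <<'E'
from h import *
s=r.state(); print(s["time_s"],s["tcp_rot"],s["grip_width"])
for n in ("top","scene"):
    p,d,K,T=cap(n); save(p,n+"0.png"); np.savez(n+"0.npz",p=p,d=d,K=K,T=T); print(n,T,K)
E
```

```text
0.0 [[-0.9036  0.4284 -0.001 ]
 [ 0.4284  0.9036 -0.0018]
 [ 0.0001 -0.002  -1.    ]] 0.08536585085593006
top [[ 0.0392 -0.97    0.2399  0.1954]
 [-0.9992 -0.0391  0.0051 -0.0033]
 [ 0.0044 -0.2399 -0.9708  1.1865]
 [ 0.      0.      0.      1.    ]] [[508.4304   0.     280.5163]
 [  0.     508.4304 215.0138]
 [  0.       0.       1.    ]]
scene [[ 0.5455  0.6248 -0.5585  0.9294]
 [ 0.8381 -0.4103  0.3596 -0.3077]
 [-0.0045 -0.6643 -0.7475  0.6521]
 [ 0.      0.      0.      1.    ]] [[383.9716   0.     283.0301]
 [  0.     383.9716 203.0839]
 [  0.       0.       1.    ]]
```

View pics/top0.png

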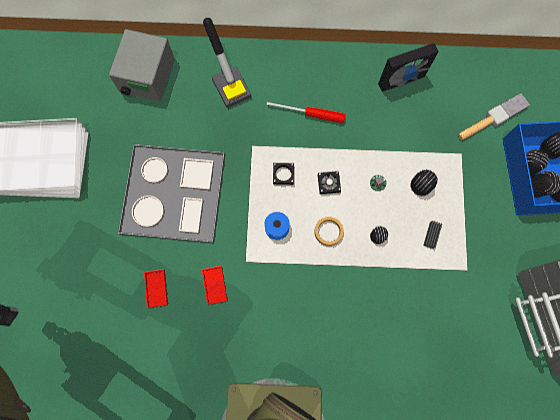

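```bash
python3 - <<'E'
from h import *
p,d,K,T=cap("top"); W=cloud(d,K,T)
for n in "fan dome_large circuit_board heat_sink fan_frame dome_small nest_square nest_round_large nest_round_small nest_long".split():
    for m in optics.mark_of(n,"top")[:4]:
        X=T[:3,:3]@np.array(m["location"])+T[:3,3]
        print(n,round(m["score"],2),X,proj(X,K,T).round())
E
```

```text
fan 0.67 [ 0.5715 -0.1094  0.0028] [328. 184.]
fan 0.36 [ 0.5783 -0.3329  0.0065] [420. 184.]
dome_large 0.66 [ 0.5795 -0.334   0.0038] [420. 184.]
circuit_board 0.52 [ 0.5769 -0.2316  0.0039] [378. 183.]
circuit_board 0.5 [0.4717 0.2143 0.0048] [192. 218.]
heat_sink 0.71 [ 0.4525 -0.3572  0.0024] [431. 235.]
fan_frame 0.66 [ 0.5878 -0.0004  0.0047] [284. 175.]
fan_frame 0.25 [0.5874 0.3172 0.0006] [154. 171.]
dome_small 0.49 [ 0.4441 -0.2294  0.0026] [378. 237.]
nest_square 0.6 [0.5829 0.2114 0.0004] [197. 174.]
nest_round_large 0.76 [0.4881 0.3244 0.0021] [147. 210.]
nest_round_small 0.83 [0.5926 0.3153 0.0005] [155. 169.]
nest_long 0.87 [ 0.3006  0.2852 -0.003 ] [156. 289.]
nest_long 0.81 [ 0.3123  0.1514 -0.0041] [214. 286.]
nest_long 0.79 [0.4747 0.2152 0.0057] [192. 217.]
```

The top picture shows these candidates:

| Thing | Pixel | Note |
|---|---|---|
| Fan with rotor | (329,182) | part to use |
| Empty frame | (284,174) | look-alike; mat shows through |
| Another fan-like thing | (408,68) | off the mat, not part of the job |
| Large dome | (424,182) | part to use |
| Small dome | (379,235) | look-alike |
| Domes in blue bin | about (545,170) | not part of the job |
| Board | (378,183) | part to use |
| Heat sink | (432,234) | part to use |
| Small round nest | (154,170) | white, in tray |
| Square nest | (197,174) | white, in tray |
| Large round nest | (148,211) | white, in tray |
| Oblong nest | (191,216) | white, in tray |
| Red look-alikes of the oblong nest | (156,289), (214,286) | leave alone |

```bash
python3 - <<'E'
from h import *
z=np.load("top0.npz"); p,d,K,T=[z[k] for k in "pdKT"]; W=cloud(d,K,T)
save(cv2.resize(p[155:260,255:455],None,fx=4,fy=4,interpolation=cv2.INTER_CUBIC),"crop0.png")
hsv=cv2.cvtColor(p,cv2.COLOR_RGB2HSV)
# nests: white within tray
m=((p.min(2)>170)).astype(np.uint8); m[:, :115]=0; m[:,228:]=0; m[:140]=0; m[250:]=0
n,l,st,c=cv2.connectedComponentsWithStats(m)
for i in range(1,n):
    if st[i,4]<150: continue
    M=l==i; q=W[M]; print(c[i],st[i,4],np.nanmedian(q,0),end=' ')
    # ray-plane z=0.009 hits
    v,u=np.nonzero(M); R=np.stack([(u-K[0,2])/K[0,0],(v-K[1,2])/K[1,1],np.ones(len(u))],1)@T[:3,:3].T
    X=T[:3,3]+R*((0.010-T[2,3])/R[:,2])[:,None]
    print(cv2.minAreaRect(X[:,:2].astype(np.float32)*1000))
# parts on the mat
x0,y0=W[...,0],W[...,1]
mm=(W[...,2]>0.012)&(x0>.38)&(x0<.66)&(y0<.05)&(y0>-.44)
n,l,st,c=cv2.connectedComponentsWithStats(mm.astype(np.uint8))
for i in range(1,n):
    if st[i,4]<50: continue
    q=W[l==i]; zt=np.percentile(q[:,2],95); t=q[q[:,2]>zt-.006]
    print(c[i],st[i,4],zt,cv2.minAreaRect(q[:,:2].astype(np.float32)*1000),'top',cv2.minAreaRect(t[:,:2].astype(np.float32)*1000))
print(np.array(optics.get_calibration("wrist")["T_tool_cam"]))
E
```

```text
[154.0707 169.4927] 481 [0.5893 0.3159 0.0052] ((589.0613403320312, 316.5665283203125), (62.32549285888672, 60.79142379760742), 5.333484172821045)
[196.4734 173.3152] 809 [0.584  0.2122 0.0051] ((583.40234375, 212.22564697265625), (72.1908950805664, 73.35964965820312), 87.14689636230469)
[147.5576 210.7393] 721 [0.4846 0.3217 0.0054] ((485.6779479980469, 321.868896484375), (74.72489929199219, 71.51241302490234), 5.441079139709473)
[190.5751 214.5509] 619 [0.4797 0.2176 0.0057] ((479.56658935546875, 217.88580322265625), (46.06563186645508, 83.26077270507812), 87.02288818359375)
[283.056  173.1082] 268 0.025902430979545598 ((588.3216552734375, 0.8788967132568359), (53.361934661865234, 48.489036560058594), 2.3885602951049805) top ((587.6451416015625, 0.9442024230957031), (51.958316802978516, 48.38151168823242), 2.2904186248779297)
[329.0467 182.3415] 407 0.025595406471681015 ((570.2215576171875, -110.27510833740234), (52.0318489074707, 50.40666580200195), 7.923041820526123) top ((569.8615112304688, -109.96367645263672), (51.15516662597656, 49.612945556640625), 7.8810553550720215)
[424.1
[... 946 characters left out ...]
6.19120788574219, 65.17496490478516), 48.68180847167969)
[432.8763 234.4311] 283 0.027014021418315146 ((451.7842102050781, -355.87890625), (24.919307708740234, 61.00118637084961), 72.8311996459961) top ((451.88397216796875, -355.8685607910156), (24.915132522583008, 60.546268463134766), 72.72102355957031)
[379.0714 234.8403] 238 0.04709766043750134 ((444.2802429199219, -227.98916625976562), (34.279571533203125, 37.92184829711914), 88.84848022460938) top ((444.2079162597656, -228.52154541015625), (28.505233764648438, 29.15699577331543), 53.82874298095703)
[[-0.0001 -0.9469 -0.3215  0.0826]
 [ 1.     -0.     -0.0003 -0.0003]
 [ 0.0003 -0.3215  0.9469 -0.1426]
 [ 0.      0.      0.      1.    ]]
```

View pics/crop0.png

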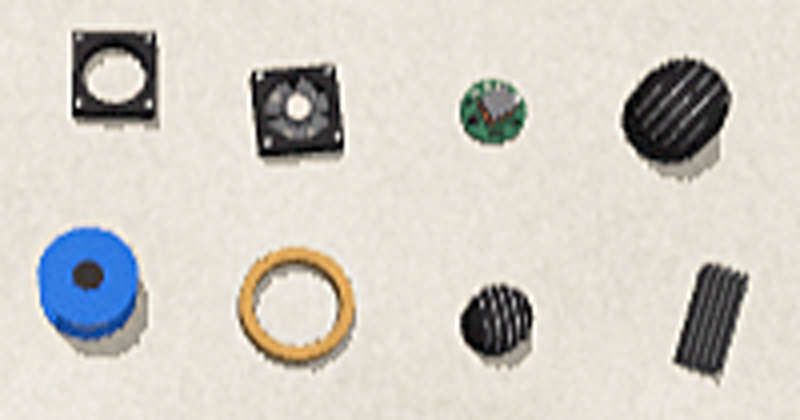

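The crop confirms it: fan with rotor at crop (298,110), board (495,105), large dome (677,110) and heat sink (712,318). The empty frame is at (113,75) and the small dome at (497,320). I'll start with the fan.

```bash
cat >> h.py <<'E'
def go(x,y,z,yaw,s=None):
    "travel (cm) / twist (rad) from the present pose to a pose with the closing line at yaw deg"
    s=s or r.state(); R=np.array(s["tcp_rot"]); t=R.T@(np.array([x,y,z])-s["tcp_pos"])*100
    a=np.degrees(np.arctan2(R[1,1],R[0,1])); w=np.radians((a-yaw+90)%180-90)
    print("travel",t.round(2),"twist",round(w,3),"yaw",a.round(1),"pos",np.array(s["tcp_pos"]),"t",s["time_s"],"w",s["grip_width"])
E
python3 -c "
from h import *
go(.570,-.110,.19,8)"
```

```text
travel [-56.21 -43.02   4.13] twist 0.988 yaw 64.6 pos [0.2464 0.5196 0.2313] t 0.65 w 0.08582730849274749
```

Request:
{"op": "jog_arm", "data": {
  "steps": [
    {"travel": [-56.2,-43,4.1],"twist": 0.99,"grip": 1},
    {"travel": [-56.2,-43,4.1],"twist": 0.99,"grip": 1},
    {"travel": [-56.2,-43,4.1],"twist": 0.99,"grip": 1},
    {"travel": [-56.2,-43,4.1],"twist": 0.99,"grip": 1},
    {"travel": [-56.2,-43,4.1],"twist": 0.99,"grip": 1},
    {"travel": [-56.2,-43,4.1],"twist": 0.99,"grip": 1},
    {"travel": [-56.2,-43,4.1],"twist": 0.99,"grip": 1},
    {"travel": [-56.2,-43,4.1],"twist": 0.99,"grip": 1}
  ],
  "grip_force": 50
}}

```text
time_s: 1.65
tcp_pos: [0.4756, 0.0737, 0.2027]
tcp_rot: [[-0.137, 0.991, 0.001], [0.991, 0.137, 0.0], [0.0, 0.001, -1.0]]
force: [0.5, 0.4, 0.3]
grip_width: 0.0853
finger_force: 0.0
```

```bash
python3 -c "
from h import *
go(.570,-.110,.19,8)"
```

```text
travel [-19.5    6.83   1.28] twist -0.002 yaw 7.9 pos [0.4756 0.0737 0.2027] t 1.65 w 0.08530238948653697
```

Request:
{"op": "jog_arm", "data": {
  "steps": [
    {"travel": [-19.5,6.8,1.3],"twist": 0,"grip": 1},
    {"travel": [-19.5,6.8,1.3],"twist": 0,"grip": 1},
    {"travel": [-19.5,6.8,1.3],"twist": 0,"grip": 1},
    {"travel": [-19.5,6.8,1.3],"twist": 0,"grip": 1},
    {"travel": [-19.5,6.8,1.3],"twist": 0,"grip": 1}
  ]
}}

```text
time_s: 2.28
tcp_pos: [0.5689, -0.109, 0.189]
tcp_rot: [[-0.135, 0.991, -0.001], [0.991, 0.135, 0.001], [0.001, -0.001, -1.0]]
force: [-0.2, 0.5, 1.3]
grip_width: 0.0856
finger_force: 0.0
```

```bash
cat >> h.py <<'E'
def look(name,x,y,rad,zlo,zhi,png=None):
    p,d,K,T=cap("wrist"); W=cloud(d,K,T)
    if png: save(p,png)
    m=(W[...,2]>zlo)&(W[...,2]<zhi)&(np.hypot(W[...,0]-x,W[...,1]-y)<rad)
    n,l,st,c=cv2.connectedComponentsWithStats(m.astype(np.uint8)); i=1+np.argmax(st[1:,4])
    q=W[l==i]; print(name,st[i],"zmax",np.percentile(q[:,2],98),"rect",cv2.minAreaRect(q[:,:2].astype(np.float32)*1000),"circ",cv2.minEnclosingCircle(q[:,:2].astype(np.float32)*1000))
    return p,d,K,T,W
E
python3 -c "
from h import *
look('fan',.570,-.110,.05,.012,.035,'w1.png')
for m in optics.mark_of('fan','wrist')[:2]: print(m)
go(.570,-.110,.19,8)"
```

```text
fan [ 263  164   48   49 2082] zmax 0.025145628522934813 rect ((573.4027099609375, -111.45442199707031), (49.82981491088867, 50.17702102661133), 7.404170513153076) circ ((573.332275390625, -111.5853271484375), 35.04322052001953)
{'location': [0.0067, -0.0244, 0.3351], 'score': 0.66}
travel [-0.35  0.18 -0.08] twist -0.001 yaw 7.9 pos [ 0.5677 -0.1068  0.1892] t 2.375 w 0.08505236111352393
```

View pics/w1.png

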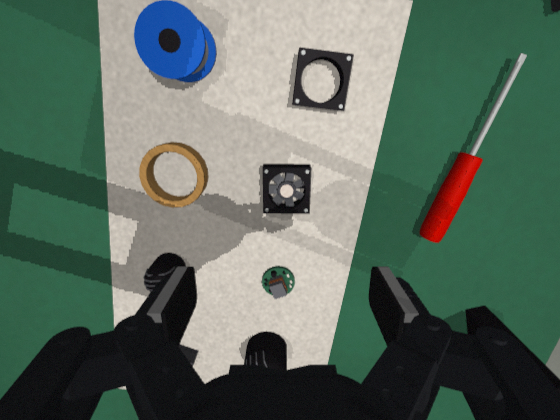

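The wrist picture shows the complete fan with its rotor at (286,188). The empty frame is at (322,80).

Request:
{"op": "jog_arm", "data": {
  "steps": [
    {"travel": [-0.4,0.3,6],"twist": 0,"grip": 1},
    {"travel": [-0.4,0.3,12],"twist": 0,"grip": 1},
    {"travel": [-0.4,0.3,16],"twist": 0,"grip": 1},
    {"travel": [-0.4,0.3,18],"twist": 0,"grip": 1},
    {"travel": [-0.4,0.3,18],"twist": 0,"grip": 0.4},
    {"travel": [-0.4,0.3,18],"twist": 0,"grip": 0.4},
    {"travel": [-0.4,0.3,18],"twist": 0,"grip": 0.4},
    {"travel": [-0.4,0.3,18],"twist": 0,"grip": 0.4}
  ]
}}

```text
time_s: 3.38
tcp_pos: [0.5734, -0.1116, 0.0111]
tcp_rot: [[-0.138, 0.99, 0.003], [0.99, 0.138, -0.0], [-0.001, 0.003, -1.0]]
force: [-0.1, 2.0, 6.1]
grip_width: 0.0494
finger_force: 53.1
```

```bash
python3 -c "
from h import *
go(.583,.212,.15,-3)
print(r.state()['finger_force'])"
```

```text
travel [ 31.91   5.44 -13.9 ] twist 0.19 yaw 7.9 pos [ 0.5734 -0.1116  0.0111] t 3.375 w 0.04936975262508346
53.140076883137226
```

Request:
{"op": "jog_arm", "data": {
  "steps": [
    {"travel": [0,0,-5],"twist": 0,"grip": 0.4},
    {"travel": [0,0,-11],"twist": 0,"grip": 0.4},
    {"travel": [31.9,5.4,-13],"twist": 0.19,"grip": 0.4},
    {"travel": [31.9,5.4,-13],"twist": 0.19,"grip": 0.4},
    {"travel": [31.9,5.4,-13],"twist": 0.19,"grip": 0.4},
    {"travel": [31.9,5.4,-13],"twist": 0.19,"grip": 0.4},
    {"travel": [31.9,5.4,-13],"twist": 0.19,"grip": 0.4},
    {"travel": [31.9,5.4,-13],"twist": 0.19,"grip": 0.4}
  ]
}}

```text
time_s: 4.38
tcp_pos: [0.582, 0.2156, 0.1402]
tcp_rot: [[0.048, 0.999, 0.002], [0.999, -0.048, 0.002], [0.002, 0.002, -1.0]]
force: [-0.9, -0.4, -0.1]
grip_width: 0.0489
finger_force: 52.4
```

```bash
python3 - <<'E'
from h import *
p,d,K,T=cap("wrist"); save(p,"w2.png"); np.savez("w2.npz",p=p,d=d,K=K,T=T)
go(.583,.212,.13,-3); print(r.state()["finger_force"])
for n in ("nest_square","nest_round_large","nest_round_small","nest_long"):
    for m in optics.mark_of(n,"wrist")[:2]:
        X=T[:3,:3]@np.array(m["location"])+T[:3,3]; print(n,round(m["score"],2),X,proj(X,K,T).round())
E
```

```text
travel [-0.37  0.11  1.  ] twist 0.004 yaw -2.8 pos [0.582  0.2158 0.14  ] t 4.425 w 0.04883256603170379
52.374634332954884
nest_square 0.79 [0.5835 0.212  0.005 ] [284. 199.]
nest_square 0.5 [0.4826 0.321  0.0046] [159.  81.]
nest_round_large 0.68 [0.4809 0.322  0.0065] [156.  80.]
nest_round_small 0.58 [ 0.5896  0.3181 -0.0013] [285.  79.]
nest_round_small 0.5 [0.5911 0.0028 0.0072] [299. 370.]
nest_long 0.96 [ 0.3157  0.152  -0.0012] [ 32. 263.]
nest_long 0.88 [0.4823 0.2142 0.0089] [177. 203.]
```

View pics/w2.png

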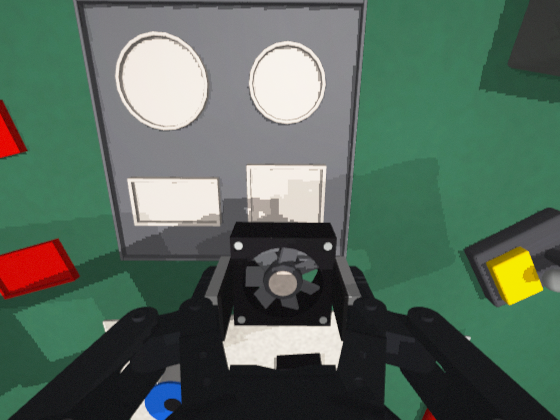

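The wrist picture shows the fan held level at (285,283) and the square nest at (286,198). The other nests agree with my estimates.

Request:
{"op": "jog_arm", "data": {
  "steps": [
    {"travel": [-0.4,0.1,5],"twist": 0,"grip": 0.4},
    {"travel": [-0.4,0.1,9.5],"twist": 0,"grip": 0.4},
    {"travel": [-0.4,0.1,11.5],"twist": 0,"grip": 0.4},
    {"travel": [-0.4,0.1,12.3],"twist": 0,"grip": 0.4},
    {"travel": [-0.4,0.1,12.5],"twist": 0,"grip": 0.4},
    {"travel": [-0.4,0.1,12.5],"twist": 0,"grip": 0.4}
  ]
}}

```text
time_s: 5.38
tcp_pos: [0.5837, 0.2073, 0.0154]
tcp_rot: [[0.053, 0.999, 0.002], [0.999, -0.053, 0.0], [0.0, 0.002, -1.0]]
force: [-0.0, 0.3, -0.3]
grip_width: 0.0487
finger_force: 52.3
```

```bash
python3 - <<'E'
from h import *
go(.583,.212,.013,-3); print(r.state()["force"])
E
```

```text
travel [ 0.47 -0.09  0.24] twist -0.0 yaw -3.0 pos [0.5837 0.2073 0.0154] t 5.375 w 0.04865449898285183
[-0.0107  0.2809 -0.3347]
```

Request:
{"op": "jog_arm", "data": {
  "steps": [
    {"travel": [0.4,-0.1,0],"twist": 0,"grip": 0.4},
    {"travel": [0.4,-0.1,0.1],"twist": 0,"grip": 0.4},
    {"travel": [0.4,-0.1,0.2],"twist": 0,"grip": 0.4},
    {"travel": [0.4,-0.1,0.25],"twist": 0,"grip": 0.4}
  ]
}}

```text
time_s: 5.88
tcp_pos: [0.5822, 0.2121, 0.0131]
tcp_rot: [[0.052, 0.999, 0.001], [0.999, -0.052, 0.0], [0.0, 0.001, -1.0]]
force: [-2.3, 0.2, 9.1]
grip_width: 0.0489
finger_force: 53.5
```

```bash
python3 - <<'E'
from h import *
go(.583,.212,.013,-3); print(r.state()["force"])
E
```

```text
travel [-0.    0.08  0.01] twist 0.001 yaw -3.0 pos [0.5822 0.2121 0.0131] t 5.875 w 0.048942091136214776
[-2.3107  0.1868  9.0624]
```

Request:
{"op": "jog_arm", "data": {
  "steps": [
    {"travel": [0,0,0],"twist": 0,"grip": 1},
    {"travel": [0,0,0],"twist": 0,"grip": 1},
    {"travel": [0,0,0],"twist": 0,"grip": 1},
    {"travel": [0,0,-3],"twist": 0,"grip": 1},
    {"travel": [0,0,-9],"twist": 0,"grip": 1},
    {"travel": [-57.4,-10,-17.5],"twist": -1.32,"grip": 1},
    {"travel": [-57.4,-10,-17.5],"twist": -1.32,"grip": 1},
    {"travel": [-57.4,-10,-17.5],"twist": -1.32,"grip": 1}
  ]
}}

```text
time_s: 6.88
tcp_pos: [0.5424, 0.0371, 0.1282]
tcp_rot: [[-0.472, 0.881, 0.001], [0.881, 0.472, -0.0], [-0.0, 0.0, -1.0]]
force: [0.5, -0.9, -0.2]
grip_width: 0.0854
finger_force: 0.0
```

```bash
python3 - <<'E'
from h import *
go(.452,-.356,.19,72.8)
E
```

```text
travel [-30.38 -26.54  -6.17] twist -0.779 yaw 28.2 pos [0.5424 0.0371 0.1282] t 6.875 w 0.08541242403340163
```

Request:
{"op": "jog_arm", "data": {
  "steps": [
    {"travel": [-30.4,-26.5,-6.2],"twist": -0.78,"grip": 1},
    {"travel": [-30.4,-26.5,-6.2],"twist": -0.78,"grip": 1},
    {"travel": [-30.4,-26.5,-6.2],"twist": -0.78,"grip": 1},
    {"travel": [-30.4,-26.5,-6.2],"twist": -0.78,"grip": 1},
    {"travel": [-30.4,-26.5,-6.2],"twist": -0.78,"grip": 1},
    {"travel": [-30.4,-26.5,-6.2],"twist": -0.78,"grip": 1},
    {"travel": [-30.4,-26.5,-6.2],"twist": -0.78,"grip": 1},
    {"travel": [-30.4,-26.5,-6.2],"twist": -0.78,"grip": 1}
  ]
}}

```text
time_s: 7.88
tcp_pos: [0.4498, -0.3587, 0.1904]
tcp_rot: [[-0.952, 0.306, 0.002], [0.306, 0.952, -0.003], [-0.002, -0.002, -1.0]]
force: [-0.3, 0.3, 0.1]
grip_width: 0.0856
finger_force: 0.0
```

```bash
python3 - <<'E'
from h import *
look('hs',.452,-.356,.05,.012,.04,'w3.png')
go(.452,-.356,.012,72.8)
E
```

```text
hs [278 160  10  58 296] zmax 0.02735566017241551 rect ((453.1777648925781, -360.56060791015625), (9.49798583984375, 59.63323211669922), 70.45323181152344) circ ((453.2829895019531, -360.46990966796875), 29.960596084594727)
travel [-0.21  0.05 17.78] twist -0.009 yaw 72.3 pos [ 0.4498 -0.3558  0.1898] t 7.925 w 0.08519229545778848
```

```bash
sed -i 's/connectedComponentsWithStats(m.astype(np.uint8)); i=/connectedComponentsWithStats(cv2.morphologyEx(m.astype(np.uint8),cv2.MORPH_CLOSE,np.ones((7,7)))); l=l*m; i=/' h.py; python3 - <<'E'
from h import *
look('hs',.452,-.356,.05,.012,.04)
go(.452,-.356,.012,72.8)
E
```

```text
hs [ 270  162   24   58 1327] zmax 0.027275677566462785 rect ((454.41925048828125, -358.33868408203125), (23.825456619262695, 60.6444091796875), 72.6231918334961) circ ((454.3375549316406, -358.1778259277344), 32.164100646972656)
travel [-0.29 -0.15 17.74] twist -0.007 yaw 72.4 pos [ 0.4497 -0.354   0.1894] t 7.975 w 0.08545412764011584
```

Request:
{"op": "jog_arm", "data": {
  "steps": [
    {"travel": [-0.4,-0.2,6],"twist": 0,"grip": 1},
    {"travel": [-0.4,-0.2,12],"twist": 0,"grip": 1},
    {"travel": [-0.4,-0.2,16],"twist": 0,"grip": 1},
    {"travel": [-0.4,-0.2,17.7],"twist": 0,"grip": 1},
    {"travel": [-0.4,-0.2,17.7],"twist": 0,"grip": 0.1},
    {"travel": [-0.4,-0.2,17.7],"twist": 0,"grip": 0.1},
    {"travel": [-0.4,-0.2,17.7],"twist": 0,"grip": 0.1},
    {"travel": [-0.4,-0.2,17.7],"twist": 0,"grip": 0.1}
  ]
}}

```text
time_s: 8.98
tcp_pos: [0.4546, -0.358, 0.0147]
tcp_rot: [[-0.954, 0.301, 0.003], [0.301, 0.954, -0.002], [-0.003, -0.001, -1.0]]
force: [-0.2, 0.9, 7.0]
grip_width: 0.0225
finger_force: 50.0
```

```bash
python3 - <<'E'
from h import *
go(.481,.2175,.15,87);print(r.state()["finger_force"])
E
```

```text
travel [ 14.75  55.66 -13.66] twist -0.253 yaw 72.5 pos [ 0.4546 -0.358   0.0147] t 8.975 w 0.02247498505955125
49.996978640556335
```

Request:
{"op": "jog_arm", "data": {
  "steps": [
    {"travel": [0,0,-5],"twist": 0,"grip": 0.1},
    {"travel": [0,0,-11],"twist": 0,"grip": 0.1},
    {"travel": [14.7,55.6,-13.7],"twist": -0.25,"grip": 0.1},
    {"travel": [14.7,55.6,-13.7],"twist": -0.25,"grip": 0.1},
    {"travel": [14.7,55.6,-13.7],"twist": -0.25,"grip": 0.1},
    {"travel": [14.7,55.6,-13.7],"twist": -0.25,"grip": 0.1},
    {"travel": [14.7,55.6,-13.7],"twist": -0.25,"grip": 0.1},
    {"travel": [14.7,55.6,-13.7],"twist": -0.25,"grip": 0.1}
  ]
}}

```text
time_s: 9.98
tcp_pos: [0.4712, 0.0189, 0.1413]
tcp_rot: [[-0.998, 0.056, 0.002], [0.056, 0.998, -0.0], [-0.002, 0.0, -1.0]]
force: [1.4, -0.8, -0.3]
grip_width: 0.0229
finger_force: 49.4
```

```bash
python3 - <<'E'
from h import *
go(.481,.2175,.12,87);print(r.state()["finger_force"])
E
```

```text
travel [ 0.14 19.88  2.13] twist -0.004 yaw 86.8 pos [0.4712 0.0189 0.1413] t 9.975 w 0.022866873578822867
49.35673177242279
```

Request:
{"op": "jog_arm", "data": {
  "steps": [
    {"travel": [0,19.3,0],"twist": 0,"grip": 0.1},
    {"travel": [0,19.3,2],"twist": 0,"grip": 0.1},
    {"travel": [0,19.3,2],"twist": 0,"grip": 0.1},
    {"travel": [0,19.3,4],"twist": 0,"grip": 0.1},
    {"travel": [0,19.3,6],"twist": 0,"grip": 0.1},
    {"travel": [0,19.3,8],"twist": 0,"grip": 0.1},
    {"travel": [0,19.3,8],"twist": 0,"grip": 0.1}
  ]
}}

```text
time_s: 10.85
tcp_pos: [0.4805, 0.2095, 0.0596]
tcp_rot: [[-0.998, 0.055, -0.003], [0.055, 0.998, -0.001], [0.003, -0.001, -1.0]]
force: [-0.0, -0.2, -0.8]
grip_width: 0.0223
finger_force: 49.4
```

```bash
python3 - <<'E'
from h import *
go(.481,.2175,.0165,87);print(r.state()["finger_force"])
E
```

```text
travel [-0.02  0.81  4.31] twist -0.003 yaw 86.8 pos [0.4805 0.2095 0.0596] t 10.85 w 0.022318753822587422
49.42506194114685
```

Request:
{"op": "jog_arm", "data": {
  "steps": [
    {"travel": [0,0.8,0.5],"twist": 0,"grip": 0.1},
    {"travel": [0,0.8,2],"twist": 0,"grip": 0.1},
    {"travel": [0,0.8,3.3],"twist": 0,"grip": 0.1},
    {"travel": [0,0.8,3.9],"twist": 0,"grip": 0.1},
    {"travel": [0,0.8,4.1],"twist": 0,"grip": 0.1},
    {"travel": [0,0.8,4.1],"twist": 0,"grip": 0.1}
  ]
}}

```text
time_s: 11.6
tcp_pos: [0.4823, 0.2178, 0.0193]
tcp_rot: [[-0.998, 0.056, -0.0], [0.056, 0.998, -0.0], [0.0, -0.0, -1.0]]
force: [-0.3, 0.1, -1.2]
grip_width: 0.0226
finger_force: 49.4
```

```bash
python3 - <<'E'
from h import *
go(.481,.2175,.0165,87);print(r.state()["force"])
E
```

```text
travel [ 0.13 -0.03  0.28] twist -0.003 yaw 86.8 pos [0.4823 0.2178 0.0193] t 11.6 w 0.022610172286263087
[-0.2558  0.1113 -1.2022]
```

Request:
{"op": "jog_arm", "data": {
  "steps": [
    {"travel": [0.1,0,0.1],"twist": 0,"grip": 0.1},
    {"travel": [0.1,0,0.2],"twist": 0,"grip": 0.1},
    {"travel": [0.1,0,0.25],"twist": 0,"grip": 0.1},
    {"travel": [0.1,0,0.25],"twist": 0,"grip": 0.1}
  ]
}}

```text
time_s: 12.1
tcp_pos: [0.4813, 0.2179, 0.017]
tcp_rot: [[-0.998, 0.055, 0.0], [0.055, 0.998, 0.0], [-0.0, 0.0, -1.0]]
force: [0.1, -0.4, -0.5]
grip_width: 0.0224
finger_force: 49.4
```

```bash
python3 - <<'E'
from h import *
go(.577,-.231,.19,117);print(r.state()["force"])
E
```

```text
travel [-12.05 -44.29 -17.31] twist -0.527 yaw 86.8 pos [0.4813 0.2179 0.017 ] t 12.1 w 0.022398586592619237
[ 0.0638 -0.3909 -0.4526]
```

Request:
{"op": "jog_arm", "data": {
  "steps": [
    {"travel": [0,0,0.06],"twist": 0,"grip": 0.1},
    {"travel": [0,0,0.1],"twist": 0,"grip": 0.1}
  ]
}}

```text
time_s: 12.35
tcp_pos: [0.4813, 0.2179, 0.0166]
tcp_rot: [[-0.998, 0.055, 0.0], [0.055, 0.998, 0.0], [-0.0, 0.0, -1.0]]
force: [-2.9, -0.6, 10.3]
grip_width: 0.0226
finger_force: 50.7
```

Request:
{"op": "jog_arm", "data": {
  "steps": [
    {"travel": [0,0,0],"twist": 0,"grip": 1},
    {"travel": [0,0,0],"twist": 0,"grip": 1},
    {"travel": [0,0,0],"twist": 0,"grip": 1},
    {"travel": [0,0,-3],"twist": 0,"grip": 1},
    {"travel": [0,0,-9],"twist": 0,"grip": 1},
    {"travel": [-12,-44.3,-17.3],"twist": 0,"grip": 1},
    {"travel": [-12,-44.3,-17.3],"twist": 0,"grip": 1},
    {"travel": [-12,-44.3,-17.3],"twist": 0,"grip": 1}
  ]
}}

```text
time_s: 13.35
tcp_pos: [0.5198, 0.036, 0.1399]
tcp_rot: [[-0.999, 0.054, 0.001], [0.054, 0.999, 0.0], [-0.001, 0.0, -1.0]]
force: [0.6, 0.1, -0.4]
grip_width: 0.0854
finger_force: 0.0
```

```bash
python3 - <<'E'
from h import *
go(.573,-.231,.17,87)
E
```

```text
travel [ -6.76 -26.37  -3.01] twist -0.002 yaw 86.9 pos [0.5198 0.036  0.1399] t 13.35 w 0.08536352507154439
```

Request:
{"op": "jog_arm", "data": {
  "steps": [
    {"travel": [-6.8,-25.8,-3],"twist": 0,"grip": 1},
    {"travel": [-6.8,-25.8,-3],"twist": 0,"grip": 1},
    {"travel": [-6.8,-25.8,-3],"twist": 0,"grip": 1},
    {"travel": [-6.8,-25.8,-3],"twist": 0,"grip": 1},
    {"travel": [-6.8,-25.8,-3],"twist": 0,"grip": 1},
    {"travel": [-6.8,-25.8,-3],"twist": 0,"grip": 1},
    {"travel": [-6.8,-25.8,-3],"twist": 0,"grip": 1}
  ]
}}

```text
time_s: 14.22
tcp_pos: [0.5722, -0.2219, 0.1686]
tcp_rot: [[-0.999, 0.054, -0.002], [0.054, 0.999, 0.002], [0.002, 0.002, -1.0]]
force: [0.0, 0.5, -0.9]
grip_width: 0.0854
finger_force: 0.0
```

```bash
python3 - <<'E'
from h import *
p,d,K,T,W=look('block',.575,-.231,.03,.022,.04)
look('board',.575,-.231,.03,.007,.04)
u,v=proj([.575,-.231,.01],K,T).astype(int); print(u,v)
save(cv2.resize(p[v-60:v+60,u-80:u+80],None,fx=5,fy=5,interpolation=cv2.INTER_CUBIC),"w4.png")
go(.573,-.231,.17,87)
t=r.state()
m=optics.mark_of('circuit_board','wrist')[0]; print(T[:3,:3]@np.array(m["location"])+T[:3,3])
E
```

```text
block [261 189  24  24 317] zmax 0.029090430689967126 rect ((579.3450317382812, -232.12252807617188), (16.25825309753418, 17.929298400878906), 28.90810775756836) circ ((579.0206298828125, -232.24998474121094), 11.486947059631348)
board [ 254  177   39   38 1125] zmax 0.028901427077502623 rect ((579.5204467773438, -232.34451293945312), (39.42220687866211, 39.64653396606445), 66.94436645507812) circ ((579.7527465820312, -232.18206787109375), 20.163631439208984)
273 192
travel [-0.1  -0.92 -0.11] twist -0.001 yaw 86.9 pos [ 0.5725 -0.2217  0.1689] t 14.325 w 0.08536275497549012
[ 0.5812 -0.2338  0.0063]
```

View pics/w4.png

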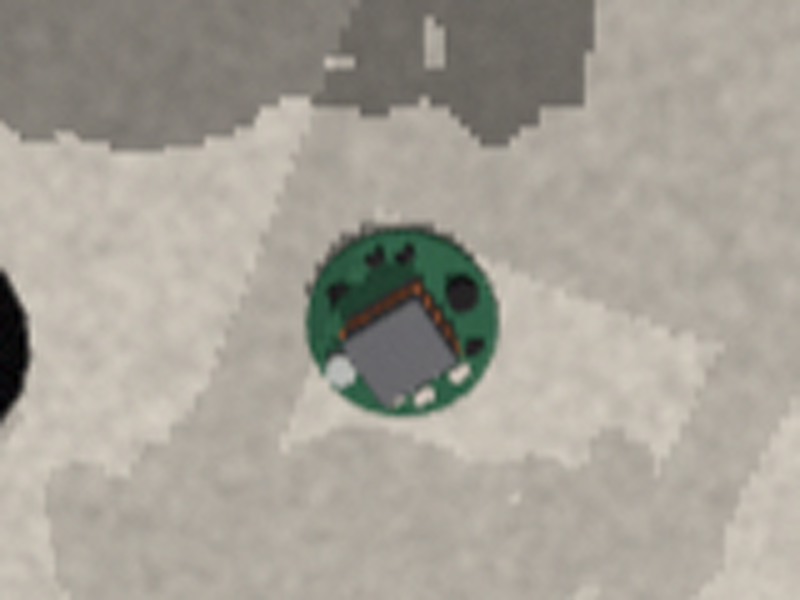

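The crop shows the board's capacitors at (462,292) and (340,370), so its x axis is at about 121° and the grip line at about 30°. The block's rectangle fit agrees.

Request:
{"op": "jog_arm", "data": {
  "steps": [
    {"travel": [-0.6,-1,4],"twist": 1,"grip": 0.55},
    {"travel": [-0.6,-1,8],"twist": 1,"grip": 0.55},
    {"travel": [-0.6,-1,11],"twist": 1,"grip": 0.55},
    {"travel": [-0.6,-1,11],"twist": 1,"grip": 0.55},
    {"travel": [-0.6,-1,11],"twist": 1,"grip": 0.55},
    {"travel": [-0.6,-1,11],"twist": 1,"grip": 0.55},
    {"travel": [-0.6,-1,11],"twist": 1,"grip": 0.55}
  ]
}}

```text
time_s: 15.25
tcp_pos: [0.5786, -0.233, 0.0594]
tcp_rot: [[-0.495, 0.869, -0.0], [0.869, 0.495, 0.0], [0.0, -0.0, -1.0]]
force: [-0.2, 0.1, 0.1]
grip_width: 0.0469
finger_force: 0.0
```

```bash
python3 - <<'E'
from h import *
go(.5787,-.2320,.0135,29.5)
E
```

```text
travel [0.08 0.06 4.59] twist 0.003 yaw 29.7 pos [ 0.5786 -0.233   0.0594] t 15.25 w 0.04693175013921865
```

Request:
{"op": "jog_arm", "data": {
  "steps": [
    {"travel": [0.1,0.1,2.5],"twist": 0,"grip": 0.55},
    {"travel": [0.1,0.1,4],"twist": 0,"grip": 0.55},
    {"travel": [0.1,0.1,4.5],"twist": 0,"grip": 0.55},
    {"travel": [0.1,0.1,4.5],"twist": 0,"grip": 0.55},
    {"travel": [0.1,0.1,4.5],"twist": 0,"grip": 0.05},
    {"travel": [0.1,0.1,4.5],"twist": 0,"grip": 0.05},
    {"travel": [0.1,0.1,4.5],"twist": 0,"grip": 0.05},
    {"travel": [0.1,0.1,4.5],"twist": 0,"grip": 0.05}
  ],
  "grip_force": 35
}}

```text
time_s: 16.25
tcp_pos: [0.5796, -0.2333, 0.0151]
tcp_rot: [[-0.493, 0.87, 0.002], [0.87, 0.493, -0.001], [-0.001, 0.001, -1.0]]
force: [0.2, -0.0, 4.7]
grip_width: 0.0149
finger_force: 35.1
```

```bash
python3 - <<'E'
from h import *
go(.590,.317,.14,29.5); print(r.state()["finger_force"])
E
```

```text
travel [ 47.35  28.04 -12.53] twist 0.001 yaw 29.5 pos [ 0.5796 -0.2333  0.0151] t 16.25 w 0.014945638215986705
35.101529359817505
```

Request:
{"op": "jog_arm", "data": {
  "steps": [
    {"travel": [0,0,-5],"twist": 0,"grip": 0.05},
    {"travel": [0,0,-11],"twist": 0,"grip": 0.05},
    {"travel": [47.3,28,-12.5],"twist": 0,"grip": 0.05},
    {"travel": [47.3,28,-12.5],"twist": 0,"grip": 0.05},
    {"travel": [47.3,28,-12.5],"twist": 0,"grip": 0.05},
    {"travel": [47.3,28,-12.5],"twist": 0,"grip": 0.05},
    {"travel": [47.3,28,-12.5],"twist": 0,"grip": 0.05},
    {"travel": [47.3,28,-12.5],"twist": 0,"grip": 0.05}
  ]
}}

```text
time_s: 17.25
tcp_pos: [0.5856, 0.1438, 0.1343]
tcp_rot: [[-0.493, 0.87, -0.0], [0.87, 0.493, -0.0], [0.0, -0.001, -1.0]]
force: [0.4, 0.0, -0.3]
grip_width: 0.0149
finger_force: 34.5
```

```bash
python3 - <<'E'
from h import *
go(.590,.317,.06,29.5); print(r.state()["finger_force"])
E
```

```text
travel [14.85  8.93  7.42] twist 0.001 yaw 29.5 pos [0.5856 0.1438 0.1343] t 17.25 w 0.014888622626646987
34.535973072052
```

Request:
{"op": "jog_arm", "data": {
  "steps": [
    {"travel": [14.3,8.6,0],"twist": 0,"grip": 0.05},
    {"travel": [14.3,8.6,0],"twist": 0,"grip": 0.05},
    {"travel": [14.3,8.6,0],"twist": 0,"grip": 0.05},
    {"travel": [14.3,8.6,3],"twist": 0,"grip": 0.05},
    {"travel": [14.3,8.6,6],"twist": 0,"grip": 0.05},
    {"travel": [14.3,8.6,7.4],"twist": 0,"grip": 0.05},
    {"travel": [14.3,8.6,7.4],"twist": 0,"grip": 0.05},
    {"travel": [14.3,8.6,7.4],"twist": 0,"grip": 0.05}
  ]
}}

```text
time_s: 18.25
tcp_pos: [0.5914, 0.3088, 0.0615]
tcp_rot: [[-0.493, 0.87, 0.002], [0.87, 0.493, 0.001], [-0.0, 0.002, -1.0]]
force: [-0.4, 0.1, 0.3]
grip_width: 0.015
finger_force: 34.5
```

```bash
python3 - <<'E'
from h import *
go(.590,.317,.0175,29.5); print(r.state()["finger_force"])
E
```

```text
travel [0.78 0.28 4.4 ] twist 0.0 yaw 29.5 pos [0.5914 0.3088 0.0615] t 18.25 w 0.014984188098316207
34.54697370529175
```

Request:
{"op": "jog_arm", "data": {
  "steps": [
    {"travel": [0.8,0.3,1],"twist": 0,"grip": 0.05},
    {"travel": [0.8,0.3,2.5],"twist": 0,"grip": 0.05},
    {"travel": [0.8,0.3,3.6],"twist": 0,"grip": 0.05},
    {"travel": [0.8,0.3,4.1],"twist": 0,"grip": 0.05},
    {"travel": [0.8,0.3,4.2],"twist": 0,"grip": 0.05},
    {"travel": [0.8,0.3,4.2],"twist": 0,"grip": 0.05}
  ]
}}

```text
time_s: 19.0
tcp_pos: [0.5894, 0.3171, 0.0186]
tcp_rot: [[-0.493, 0.87, 0.0], [0.87, 0.493, 0.0], [-0.0, 0.0, -1.0]]
force: [-0.3, 0.2, 0.0]
grip_width: 0.0153
finger_force: 34.5
```

Request:
{"op": "jog_arm", "data": {
  "steps": [
    {"travel": [0,0,0.05],"twist": 0,"grip": 0.05},
    {"travel": [0,0,0.1],"twist": 0,"grip": 0.05}
  ]
}}

```text
time_s: 19.25
tcp_pos: [0.5894, 0.3172, 0.0179]
tcp_rot: [[-0.493, 0.87, 0.001], [0.87, 0.493, 0.0], [-0.0, 0.001, -1.0]]
force: [-0.1, 0.2, 0.0]
grip_width: 0.0153
finger_force: 34.5
```

Request:
{"op": "jog_arm", "data": {
  "steps": [
    {"travel": [0,0,0.05],"twist": 0,"grip": 0.05},
    {"travel": [0,0,0.1],"twist": 0,"grip": 0.05}
  ]
}}

```text
time_s: 19.5
tcp_pos: [0.5893, 0.3172, 0.0171]
tcp_rot: [[-0.493, 0.87, 0.0], [0.87, 0.493, 0.0], [-0.0, 0.0, -1.0]]
force: [-1.7, -0.8, 5.7]
grip_width: 0.0148
finger_force: 35.2
```

Request:
{"op": "jog_arm", "data": {
  "steps": [
    {"travel": [0,0,0],"twist": 0,"grip": 0.45},
    {"travel": [0,0,0],"twist": 0,"grip": 0.45},
    {"travel": [0,0,-3],"twist": 0,"grip": 0.45},
    {"travel": [0,0,-9],"twist": 0,"grip": 1},
    {"travel": [-55.9,-33.4,-18],"twist": 0,"grip": 1},
    {"travel": [-55.9,-33.4,-18],"twist": 0,"grip": 1},
    {"travel": [-55.9,-33.4,-18],"twist": 0,"grip": 1},
    {"travel": [-55.9,-33.4,-18],"twist": 0,"grip": 1}
  ]
}}

```text
time_s: 20.5
tcp_pos: [0.5832, 0.0678, 0.141]
tcp_rot: [[-0.493, 0.87, 0.001], [0.87, 0.493, -0.0], [-0.0, 0.0, -1.0]]
force: [0.9, -0.1, 0.0]
grip_width: 0.0854
finger_force: 0.0
```

```bash
python3 - <<'E'
from h import *
go(.575,-.334,.19,29.5)
E
```

```text
travel [-34.55 -20.53  -4.89] twist 0.001 yaw 29.6 pos [0.5832 0.0678 0.141 ] t 20.5 w 0.08543933668039594
```

Request:
{"op": "jog_arm", "data": {
  "steps": [
    {"travel": [-34,-20.2,-4.9],"twist": 0,"grip": 1},
    {"travel": [-34,-20.2,-4.9],"twist": 0,"grip": 1},
    {"travel": [-34,-20.2,-4.9],"twist": 0,"grip": 1},
    {"travel": [-34,-20.2,-4.9],"twist": 0,"grip": 1},
    {"travel": [-34,-20.2,-4.9],"twist": 0,"grip": 1},
    {"travel": [-34,-20.2,-4.9],"twist": 0,"grip": 1},
    {"travel": [-34,-20.2,-4.9],"twist": 0,"grip": 1},
    {"travel": [-34,-20.2,-4.9],"twist": 0,"grip": 1}
  ]
}}

```text
time_s: 21.5
tcp_pos: [0.575, -0.3273, 0.1894]
tcp_rot: [[-0.491, 0.871, 0.0], [0.871, 0.491, 0.0], [0.0, 0.0, -1.0]]
force: [-0.7, 0.5, -0.7]
grip_width: 0.0855
finger_force: 0.0
```

```bash
python3 - <<'E'
from h import *
p,d,K,T,W=look('dome',.575,-.334,.05,.012,.08,'w5.png')
look('domeside',.575,-.334,.05,.012,.036)
for m in optics.mark_of('dome_large','wrist')[:2]: print(m["score"],T[:3,:3]@np.array(m["location"])+T[:3,3])
# sphere-ish crown: fit on the upper points
q=W[(W[...,2]>.04)&(np.hypot(W[...,0]-.575,W[...,1]+.334)<.04)]; 
A=np.c_[2*q,np.ones(len(q))]; s=np.linalg.lstsq(A,(q**2).sum(1),rcond=None)[0]; print('sphere',s[:3])
go(.575,-.334,.19,29.5)
E
```

```text
dome [ 254  170   53   60 2476] zmax 0.06426081330217727 rect ((577.7467651367188, -335.8705139160156), (51.0723762512207, 53.40778732299805), 76.94001770019531) circ ((577.4699096679688, -336.7861328125), 27.07775115966797)
domeside [257 172  47  19 210] zmax 0.0357500030756609 rect ((569.8065795898438, -319.95855712890625), (48.122005462646484, 15.411126136779785), 24.76565933227539) circ ((573.0344848632812, -326.9554443359375), 24.06110382080078)
0.75 [ 0.5762 -0.3396  0.007 ]
sphere [ 0.5438 -0.2543  0.1605]
travel [-0.9  -0.5  -0.09] twist 0.002 yaw 29.6 pos [ 0.5749 -0.3237  0.1891] t 21.65 w 0.08554488234164195
```

View pics/w5.png

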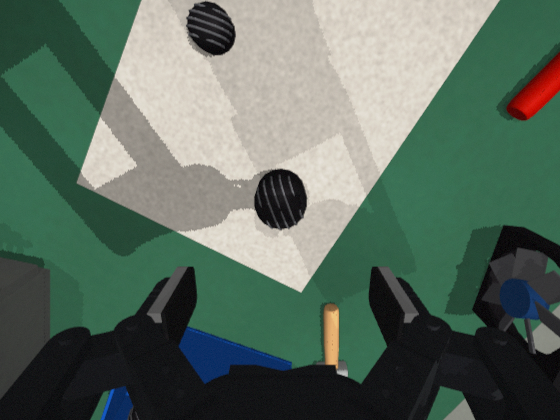

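The picture shows the large dome at (280,199). The small dome at (211,28) stays where it is.

Request:
{"op": "jog_arm", "data": {
  "steps": [
    {"travel": [-1.2,-0.4,4],"twist": 0,"grip": 1},
    {"travel": [-1.2,-0.4,8],"twist": 0,"grip": 1},
    {"travel": [-1.2,-0.4,8.5],"twist": 0,"grip": 1},
    {"travel": [-1.2,-0.4,8.5],"twist": 0,"grip": 1}
  ]
}}

```text
time_s: 22.15
tcp_pos: [0.5781, -0.3369, 0.1051]
tcp_rot: [[-0.494, 0.869, -0.0], [0.869, 0.494, 0.0], [0.0, 0.0, -1.0]]
force: [0.9, 0.8, 0.8]
grip_width: 0.0851
finger_force: 0.0
```

```bash
python3 - <<'E'
from h import *
look('dome',.575,-.334,.05,.012,.08)
go(.577,-.3365,.011,29.5)
E
```

```text
dome [ 246  179   73   84 4734] zmax 0.06417445973575524 rect ((577.5242919921875, -336.0169982910156), (50.87800598144531, 52.8061637878418), 72.4589614868164) circ ((577.4110107421875, -336.6480407714844), 27.042469024658203)
travel [ 0.21 -0.1   9.51] twist 0.002 yaw 29.6 pos [ 0.5788 -0.3377  0.1062] t 22.2 w 0.08566994543065425
```

Request:
{"op": "jog_arm", "data": {
  "steps": [
    {"travel": [0.1,-0.1,4],"twist": 0,"grip": 1},
    {"travel": [0.1,-0.1,8],"twist": 0,"grip": 1},
    {"travel": [0.1,-0.1,9.4],"twist": 0,"grip": 1},
    {"travel": [0.1,-0.1,9.4],"twist": 0,"grip": 1},
    {"travel": [0.1,-0.1,9.4],"twist": 0,"grip": 0.4},
    {"travel": [0.1,-0.1,9.4],"twist": 0,"grip": 0.4},
    {"travel": [0.1,-0.1,9.4],"twist": 0,"grip": 0.4},
    {"travel": [0.1,-0.1,9.4],"twist": 0,"grip": 0.4}
  ],
  "grip_force": 50
}}

```text
time_s: 23.2
tcp_pos: [0.5778, -0.3389, 0.0131]
tcp_rot: [[-0.493, 0.87, 0.004], [0.87, 0.493, -0.002], [-0.004, 0.002, -1.0]]
force: [-0.6, 0.3, 5.6]
grip_width: 0.0527
finger_force: 52.8
```

```bash
python3 - <<'E'
from h import *
go(.486,.3215,.16,29.5); print(r.state()["finger_force"])
E
```

```text
travel [ 61.92  24.59 -14.88] twist 0.001 yaw 29.5 pos [ 0.5778 -0.3389  0.0131] t 23.2 w 0.05274323629710036
52.75622550398111
```

Request:
{"op": "jog_arm", "data": {
  "steps": [
    {"travel": [0,0,-5],"twist": 0,"grip": 0.4},
    {"travel": [0,0,-11],"twist": 0,"grip": 0.4},
    {"travel": [61.9,24.6,-14.9],"twist": 0,"grip": 0.4},
    {"travel": [61.9,24.6,-14.9],"twist": 0,"grip": 0.4},
    {"travel": [61.9,24.6,-14.9],"twist": 0,"grip": 0.4},
    {"travel": [61.9,24.6,-14.9],"twist": 0,"grip": 0.4},
    {"travel": [61.9,24.6,-14.9],"twist": 0,"grip": 0.4},
    {"travel": [61.9,24.6,-14.9],"twist": 0,"grip": 0.4}
  ]
}}

```text
time_s: 24.2
tcp_pos: [0.525, 0.0348, 0.1437]
tcp_rot: [[-0.492, 0.87, 0.002], [0.87, 0.492, 0.0], [-0.001, 0.002, -1.0]]
force: [1.4, -0.2, -1.1]
grip_width: 0.0525
finger_force: 52.9
```

```bash
python3 - <<'E'
from h import *
go(.486,.3215,.10,29.5); print(r.state()["finger_force"])
E
```

```text
travel [26.88 10.72  4.37] twist 0.0 yaw 29.5 pos [0.525  0.0348 0.1437] t 24.2 w 0.0524611362749988
52.8936124406755
```

Request:
{"op": "jog_arm", "data": {
  "steps": [
    {"travel": [26.2,10.5,0],"twist": 0,"grip": 0.4},
    {"travel": [26.2,10.5,0],"twist": 0,"grip": 0.4},
    {"travel": [26.2,10.5,0],"twist": 0,"grip": 0.4},
    {"travel": [26.2,10.5,0],"twist": 0,"grip": 0.4},
    {"travel": [26.2,10.5,0],"twist": 0,"grip": 0.4},
    {"travel": [26.2,10.5,4],"twist": 0,"grip": 0.4},
    {"travel": [26.2,10.5,8],"twist": 0,"grip": 0.4},
    {"travel": [26.2,10.5,8],"twist": 0,"grip": 0.4}
  ]
}}

```text
time_s: 25.2
tcp_pos: [0.4848, 0.3115, 0.0605]
tcp_rot: [[-0.493, 0.87, -0.006], [0.87, 0.493, -0.003], [0.0, -0.006, -1.0]]
force: [-0.9, 0.4, -1.2]
grip_width: 0.0525
finger_force: 52.9
```

```bash
python3 - <<'E'
from h import *
go(.4855,.322,.0155,29.5); print(r.state()["finger_force"])
E
```

```text
travel [0.88 0.61 4.5 ] twist 0.001 yaw 29.6 pos [0.4848 0.3115 0.0605] t 25.2 w 0.052493799742848124
52.874394468963146
```

Request:
{"op": "jog_arm", "data": {
  "steps": [
    {"travel": [0.9,0.5,0.5],"twist": 0,"grip": 0.4},
    {"travel": [0.9,0.5,2],"twist": 0,"grip": 0.4},
    {"travel": [0.9,0.5,3.4],"twist": 0,"grip": 0.4},
    {"travel": [0.9,0.5,4.1],"twist": 0,"grip": 0.4},
    {"travel": [0.9,0.5,4.25],"twist": 0,"grip": 0.4},
    {"travel": [0.9,0.5,4.25],"twist": 0,"grip": 0.4}
  ]
}}

```text
time_s: 25.95
tcp_pos: [0.4873, 0.3229, 0.0201]
tcp_rot: [[-0.493, 0.87, -0.0], [0.87, 0.493, -0.0], [0.0, -0.0, -1.0]]
force: [-0.0, 0.5, -1.2]
grip_width: 0.0527
finger_force: 52.9
```

Request:
{"op": "jog_arm", "data": {
  "steps": [
    {"travel": [0,0,0.05],"twist": 0,"grip": 0.4},
    {"travel": [0,0,0.1],"twist": 0,"grip": 0.4}
  ]
}}

```text
time_s: 26.2
tcp_pos: [0.4875, 0.3231, 0.0195]
tcp_rot: [[-0.493, 0.87, 0.001], [0.87, 0.493, 0.0], [-0.0, 0.001, -1.0]]
force: [-0.2, -0.0, -1.6]
grip_width: 0.0522
finger_force: 52.9
```

Request:
{"op": "jog_arm", "data": {
  "steps": [
    {"travel": [0,-0.2,0.1],"twist": 0,"grip": 0.4},
    {"travel": [0,-0.2,0.2],"twist": 0,"grip": 0.4},
    {"travel": [0,-0.2,0.3],"twist": 0,"grip": 0.4},
    {"travel": [0,-0.2,0.35],"twist": 0,"grip": 0.4}
  ]
}}

```text
time_s: 26.7
tcp_pos: [0.4855, 0.322, 0.0155]
tcp_rot: [[-0.493, 0.87, -0.0], [0.87, 0.493, -0.0], [-0.0, -0.0, -1.0]]
force: [0.3, 0.2, -0.9]
grip_width: 0.0524
finger_force: 52.9
```

Request:
{"op": "jog_arm", "data": {
  "steps": [
    {"travel": [0,0,0.05],"twist": 0,"grip": 0.4},
    {"travel": [0,0,0.05],"twist": 0,"grip": 0.4}
  ]
}}

```text
time_s: 26.95
tcp_pos: [0.4855, 0.322, 0.0152]
tcp_rot: [[-0.493, 0.87, -0.0], [0.87, 0.493, 0.0], [0.0, 0.0, -1.0]]
force: [-0.7, -0.1, 0.9]
grip_width: 0.0524
finger_force: 53.1
```

Just touching, so I'll press slightly more, then release and rise.

Request:
{"op": "jog_arm", "data": {
  "steps": [
    {"travel": [0,0,0.05],"twist": 0,"grip": 0.4},
    {"travel": [0,0,0.05],"twist": 0,"grip": 1},
    {"travel": [0,0,0.05],"twist": 0,"grip": 1},
    {"travel": [0,0,0.05],"twist": 0,"grip": 1},
    {"travel": [0,0,-3],"twist": 0,"grip": 1},
    {"travel": [0,0,-9],"twist": 0,"grip": 1},
    {"travel": [0,0,-15],"twist": 0,"grip": 1},
    {"travel": [0,0,-18],"twist": 0,"grip": 1}
  ]
}}

```text
time_s: 27.95
tcp_pos: [0.487, 0.3228, 0.199]
tcp_rot: [[-0.493, 0.87, 0.005], [0.87, 0.493, 0.003], [-0.0, 0.006, -1.0]]
force: [0.6, -0.6, -0.6]
grip_width: 0.0856
finger_force: 0.0
```

```bash
python3 - <<'E'
from h import *
go(.4855,.1,.2,29.5)
p,d,K,T=cap("top"); save(cv2.resize(p[130:260,100:480],(760,260),interpolation=cv2.INTER_CUBIC),"end_top.png")
p,d,K,T=cap("scene"); save(p,"end_scene.png")
E
```

```text
travel [-19.31 -11.11  -0.17] twist 0.001 yaw 29.5 pos [0.487  0.3228 0.199 ] t 27.95 w 0.08555170308849405
```

View pics/end_scene.png

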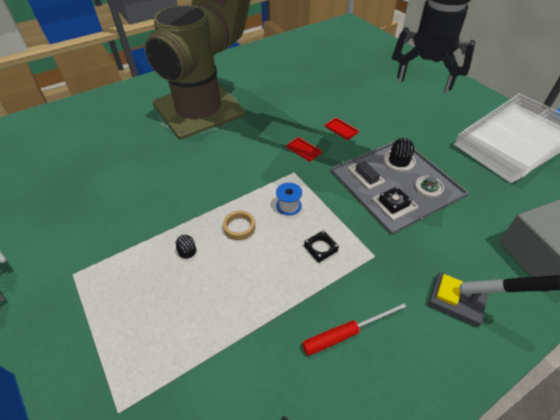

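The scene shows all four parts in the tray at about (400,180). The empty frame (321,246) and small dome (186,246) are untouched. One close check before handing in.

```bash
python3 - <<'E'
from h import *
p,d,K,T=cap("scene"); W=cloud(d,K,T)
save(cv2.resize(p[130:230,325:470],None,fx=5,fy=5,interpolation=cv2.INTER_CUBIC),"end_crop.png")
for n,x,y in (("fan",.5834,.2122),("hs",.4796,.2179),("board",.589,.3166),("dome",.4857,.322)):
    m=(np.hypot(W[...,0]-x,W[...,1]-y)<.036)&(W[...,2]>.017); q=W[m]; print(n,np.percentile(q[:,2],[10,50,98]),q.mean(0))
E
```

```text
fan [0.0192 0.0249 0.028 ] [0.5855 0.2095 0.024 ]
hs [0.02   0.0268 0.0301] [0.4858 0.216  0.0258]
board [0.0206 0.0288 0.0317] [0.5922 0.3147 0.0272]
dome [0.0434 0.3021 0.3842] [0.4931 0.3069 0.2521]
```

View pics/end_crop.png

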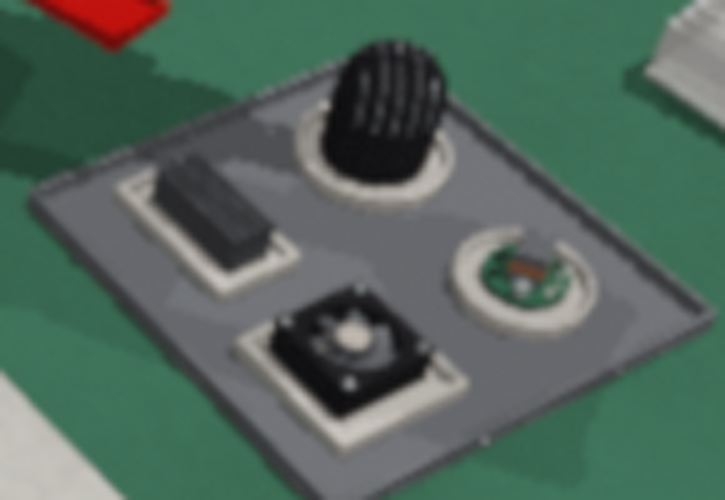

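The crop shows every part flat inside its rim, and the measured heights match.

```bash
python3 -c "
from h import *
print(r.job_done())"
```

```text
the job is handed in; nothing more can be done
None
```

The kit is complete and handed in after about 28 s of the 106 s limit: fan, large dome, circuit board and heat sink each sit flat in their own nests, and the empty fan frame and small dome are still on the mat.

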